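# Open the push-and-turn safety cap of the clamped cleaner bottle and hold it over the mouth

## Robot

A 6-joint arm with a two-finger parallel gripper is mounted at the origin on the work surface. World frame = base frame: x ahead of the robot, y to its left, z up, the work surface at z = 0. Lengths are in mm, angles in rad, forces in N, time in s.
With the tool pointing down it reaches from about 350 to 875 mm from the base axis. Payload 4.2 kg.
Tool frame: the origin (TCP) lies midway between the tips of the shut fingers; the grasp point (between the pads) lies 19 mm behind it; z points along the fingers, y is the line along which they close (so a half turn about z gives the same grasp; the last joint's range is limited). The gripper opens to 85 mm and grips with 20 to 120 N. Pads are 22 mm wide; open, the fingers measure 114 mm over their backs; the gripper's body (76 mm by 85 mm) begins 54 mm behind the grasp point. The pads swing forward as they close: fully open they stand 13 mm farther back than shut.
Start: joints at [-1.037, 0.385, 0.008, 0, -1.194, -0.259], TCP at [169.613, -601.524, 231.312] pointing down, gripper open.
Joint ranges: [-3.14, 3.14], [-1.21, 2.06], [-1.07, 1.41], [-3.16, 2.05], [-2.99, -0.16], [-3.1, 3.1]. Speed limits (rad/s): [2.79, 2.79, 3.14, 3.14, 3.14, 3.14].

## Interface

Orientations are given as a unit quaternion [x, y, z, w].
In Python, from bench import arm, eyes, nets gives the robot as it stands.
- The arm moves only by the tool apply_moves, never from a script. Its arguments are lists of equal length, an entry for each row: "delta_rot": the turn, a rotation vector about the tool's x, y, z as a fraction of full scale, a list of three; "xyz": the shift along the tool's x, y, z as a fraction of full scale, a list of three; "hand": the gripper command: -1 is fully open, 1 is shut, values between are in proportion. In form: {"delta_rot": [[ax, ay, az], ...], "xyz": [[dx, dy, dz], ...], "hand": [hand, ...]}. A call has 1 to 20 rows; each row shifts and turns the commanded pose from where the row before left it, along the tool's axes as they then stand; what a row does not reach is not made up. Full scale, the value 1, is 0.025 m for a shift and 6 degrees for a turn. A row lasts 1/12 s, in which the tool goes at most 41.7 mm and 7.16 degrees, less where a joint would pass 70% of its speed; a pose out of reach is approached as far as the arm can. A call with a number of a shift or a turn outside -1 to 1 is refused whole. A call with a gripper value outside its range is refused whole. The fingers move at their own pace and stop on an object; the grip force is fixed at half the most. Time passes only in rows, so rows that do not move let the fingers close. It gives the time, the measured TCP pose, the force, the opening and the grip force at its end, in the units of the state.
- arm.read_state(): the state, without advancing time (a new reading comes with each control period).
- eyes.get_image(name): name is "scene" or "top" or "wrist"; returns a dict with "frame" (480x640x3 uint8, red, green, blue), "range_z" (480x640 float32, mm along the optical axis (not along the pixel's ray), 0 where there is no reading), "camera_matrix" (3x3 intrinsics, pixels), "R" (3x3) and "t" (3): a world point X has camera coordinates R X + t; the wrist camera has in their place "hand_eye" (4x4, takes a point from camera to tool coordinates, whose origin is the TCP and whose axes are the flange's). Camera axes: x right, y down, z forward; pixel columns grow to the right and rows downward; lengths in mm; the calibration is good to about 2 mm. A picture is of the moment at which its call begins: read the wrist's pose just before it.
- arm.job_done(): hands the job in; it is judged then, once.
Trained networks look in a picture, given as the dict that the camera call returned (one of the last four; its "shot" number tells which), for a name from the list of things; names that differ only in an ending like _2 or _b are one class to them, and where a whole thing is asked for, a point or a joint stands for the part that bears it (a point fixed in the world has none). Each returns a list of dicts, best first, with "score" (0 to 1); they miss things now and then, are a little off and sometimes report something else, mostly with a low value. They report only what shows in the picture. A call takes as long as a camera call. They do not tell look-alikes from the thing itself.
- nets.look_for(name, picture): "bbox" ([left, top, right, bottom] in pixels, round what is visible of it).
- nets.masks_of(name, picture): "region" (480x640 bool, what is visible of it) and "bbox" ([left, top, right, bottom] in pixels, round what is visible of it).
The state is a dict: "clock": time; "joints": joint angles; "joint_vel": joint speeds; "joint_efforts": joint torques, N m; "position": TCP position; "ee_rot": TCP orientation; "contact_force": force on the tool from outside, world axes, zero at the start; "wrist_torque": the same for the moment, N m; "gripper_width": finger opening in mm; "grasp_force": force on a finger pad.
Only numpy, scipy, OpenCV 4.12 (cv2) and the standard library are available. Lean on these libraries where they do the work, as an engineer would, in place of code of your own. Each camera call takes 0.05 s, during which the arm holds its last target. There are 200 camera calls.

## Task

Open the white slide-cleaner bottle that is clamped in the brass thumbscrew bracket: press its red safety cap down, turn it counter-clockwise (seen from above) while it is down until it comes free, and lift it straight off. Finish still holding the cap in the gripper, level and still, a few centimetres clear above the bottle's mouth so that drips fall back in; do not put it down. Leave the other things on the shelf where they are.

Things in the scene. Friction and masses are not known exactly. Their poses are not given: they have to be found in the camera images.
- cap_center (a point): centre (half-way up, on the axis) of the red, ribbed, round push-and-turn safety cap, 46 mm across, 28 mm tall, open below, about 30 g; it sits locked on the bottle. z is its axis (up), x points to its white pointer stripe. Pressed at least 4 mm down (travel 6 mm; 5 N to start, 8 N at 4 mm, 10 N at 6 mm, spring-back) it can be turned counter-clockwise seen from above
- cap: the same cap; origin on its axis at the lower rim, 14 mm below cap_center, same axes. Once turned counter-clockwise between 48 and 90 degrees (best 70) it lifts straight off; a hard stop ends the turn at about 93 degrees. It cannot be turned clockwise, turned without being pressed, or pulled off while locked. A firm grip does it no harm
- bottle_mouth (a point): centre of the rim of the bottle's neck, on the bottle's axis, 141 mm above the shelf, z up, x as bottle. While locked the cap's centre is 4 mm below this point. Neck 28 mm across (38 mm over its ledges); the sloping shoulder begins 32 mm below this point, so the fingers may reach some 25 mm below the centre of the locked cap
- bottle: white round plastic bottle, 66 mm across, with a blue band, held fast upright by a brass bracket screwed to the shelf (base plate 110 x 90 mm): it cannot move or turn. Origin on the bottle's axis at the shelf surface, z up; x points to the bracket's thumbscrew, which sticks out to 60 mm from the axis at 47 mm height. The cap's pointer lies along this x while locked
- lamp_housing: bystander: tin projector lamp housing on a dark wooden foot, 130 x 120 mm, 183 mm tall with its chimney; origin at the centre of its underside
- smoked_slide: bystander: square smoked glass slide with a paper edge, 82 x 82 x 4 mm, lying flat; origin at the centre of its underside
- binding_block: bystander: ivory-coloured celluloid slide binding block with a groove, 100 x 50 x 38 mm; origin at the centre of its underside
- amber_jar: bystander: amber jar with a black lid, 60 mm across, 85 mm tall; origin at the centre of its underside
- lens_barrel: bystander: brass lens barrel standing upright, 60 mm across, 68 mm tall; origin at the centre of its underside
- slide_carrier: bystander: flat wooden slide carrier frame, 204 x 110 x 12 mm; origin near the centre of its underside
- dust_brush: bystander: dusting brush 190 mm long, lying along its x; origin at its underside
Not all that is in view belongs to the job. What is shaped like the bottle but green is not meant.

How it is judged:
By the outcome, as a careful person would: the job done as asked, in the order asked, and still so for the second after the job is handed in, while the arm keeps its last pose, push and grip.
It also fails if it takes over 35 s, if anything falls off the work surface, if the arm or the gripper's body presses on something with over 40 N, if the wrist force passes 120 N, or if a joint passes its speed limit or range.

## Working session

There is one attempt and no reset: what is moved stays moved. The work goes in short steps, Python scripts to look and compute and a tool call to move; the robot and the scene stay as the last step left them, time stands still between calls to the robot, and variables do not carry over. Pictures are saved under pics/ and viewed, at most 10 in all, crops included, and the job is handed in when it is done.

Besides the shell and the picture viewer there is one more tool, called after "Call:" in YAML: its name, and indented under it one key for each argument. apply_moves: Moves the arm, as the interface text tells. Its arguments: {"type":"object","properties":{"delta_rot":{"type":"array"},"xyz":{"type":"array"},"hand":{"type":"array"}},"required":["delta_rot","xyz","hand"]}

```bash
mkdir -p pics; cat > h.py <<'E'
import numpy as np,cv2
from bench import arm,eyes,nets
def world(im,u,v,d):
    K=im["camera_matrix"];p=np.stack([(u-K[0,2])/K[0,0]*d,(v-K[1,2])/K[1,1]*d,d],-1)
    return (p-im["t"])@im["R"]
def pts(im,m):
    v,u=np.nonzero(m&(im["range_z"]>0));return world(im,u,v,im["range_z"][v,u].astype(float)),u,v
E
python3 - <<'E'
from h import *
s=arm.read_state();print(s)
a=[]
for c in("scene","top"):
    im=eyes.get_image(c);a.append(im["frame"])
    for n in("cap","bottle"):
        for r in nets.masks_of(n,im)[:4]:
            P,u,v=pts(im,r["region"])
            print(c,n,round(r["score"],2),np.round(r["bbox"]),np.round(np.median(P,0)),np.round(P.min(0)),np.round(P.max(0)))
cv2.imwrite("pics/a.png",a[0][:,:,::-1]);cv2.imwrite("pics/b.png",a[1][:,:,::-1])
E
```

```text
{'clock': 0.0, 'joints': array([-1.03741555e+00,  3.85556734e-01,  6.61025631e-03, -4.84201274e-04,
       -1.19400932e+00, -2.58628462e-01]), 'joint_vel': array([-0.00066756, -0.00187112,  0.00125271, -0.00048436,  0.00086383,
        0.00226661]), 'joint_efforts': array([-7.50794379e-05, -3.92283261e+01,  1.88401705e+01,  4.18618217e+00,
       -4.59046409e-03,  1.01715943e-05]), 'position': array([ 169.4363645 , -600.97940592,  230.21758775]), 'ee_rot': array([-1.36855906e-01,  9.90590352e-01,  1.08297387e-03, -2.08885609e-04]), 'contact_force': array([ 0.57641526, -0.12716822,  0.10922449]), 'wrist_torque': array([-0.03462937, -0.01524538, -0.06089582]), 'grasp_force': 0.0, 'gripper_width': 84.97144485801613}
scene cap 0.65 [324. 229. 376. 279.] [546.  40.  49.] [377. -35.  -5.] [582.  89. 128.]
scene cap 0.56 [344. 209. 363. 230.] [534.  33. 149.] [502.  10. 123.] [548.  54. 153.]
scene bottle 0.94 [260. 217. 311. 277.] [ 593. -120.   55.] [ 522. -190.   -2.] [637. -65. 150.]
scene bottle 0.87 [325. 228. 374. 281.] [547.  40.  51.] [387. -24.  -2.] [582.  89. 123.]
scene bottle 0.6 [388. 182. 433. 243.] [354. 156.  55.] [242.  91.  -2.] [397. 216. 149.]
scene bottle 0.55 [394. 242. 447. 316.] [591. 220.  55.] [393. 159.  -5.] [633. 279. 150.]
top cap 0.89 [256. 238. 278. 266.] [519.  28. 150.] [497.   6.  97.] [542.  58. 157.]
top bottle 0.97 [312. 211. 365. 271.] [ 557. -129.   52.] [ 496. -194.   -6.] [637. -66. 152.]
top bottle 0.95 [188. 312. 247. 372.] [330. 139.  56.] [256.  86.  -4.] [393. 220. 152.]
top bottle 0.69 [248. 234. 296. 285.] [497.  18.   8.] [456. -24.  -3.] [575.  84. 108.]
top bottle 0.6 [171. 210. 222. 266.] [556. 203.  54.] [500. 157.  -6.] [632. 274. 151.]
```

View pics/a.png

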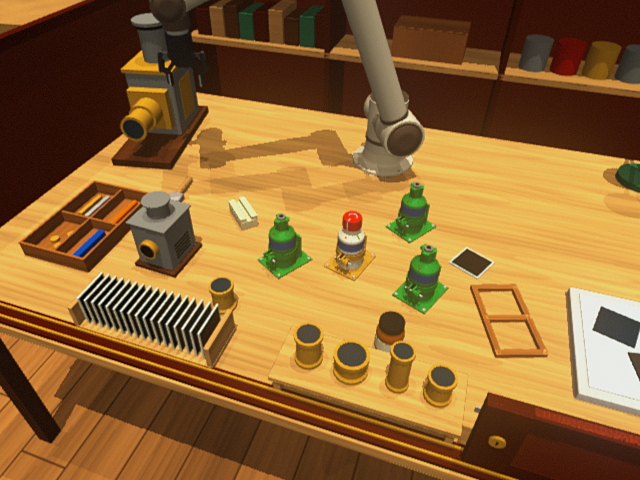

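View pics/b.png

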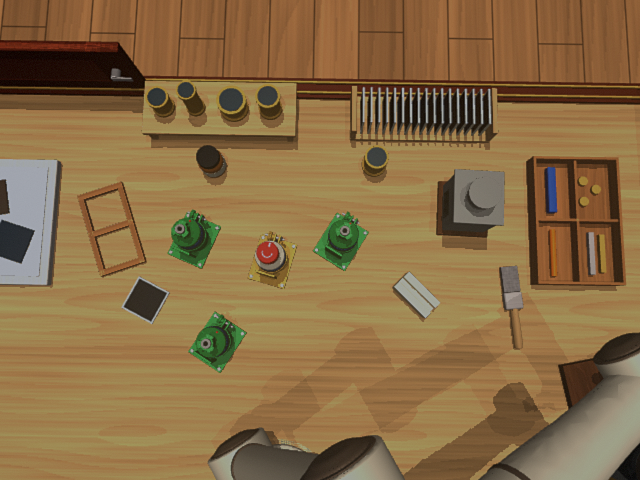

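Candidates in the top picture are the red-capped white bottle at (270,253) and the green look-alikes at (343,233), (190,232) and (213,343). In the scene picture they are white at (351,235) and green at (284,240), (411,212) and (425,270). I choose the white one with the red cap, in the brass bracket.

```bash
cat >> h.py <<'E'
from scipy.spatial.transform import Rotation as Ro
def red(im):
    f=im["frame"].astype(int);return (f[...,0]>110)&(f[...,1]<75)&(f[...,2]<75)
def goal(p):  # shift in tool axes, full-scale units
    s=arm.read_state();R=Ro.from_quat(s["ee_rot"]).as_matrix()
    return R.T@(np.array(p)-s["position"])/25,R
def circ(P):
    A=np.c_[2*P[:,:2],np.ones(len(P))];x=np.linalg.lstsq(A,(P[:,:2]**2).sum(1),rcond=None)[0]
    return x[:2],np.sqrt(x[2]+x[0]**2+x[1]**2)
E
python3 - <<'E'
from h import *
for c in("scene","top"):
    im=eyes.get_image(c);r=nets.masks_of("cap",im)
    m=cv2.dilate((red(im)).astype(np.uint8),np.ones((3,3)))>0
    b=[240,220,300,280] if c=="top" else [335,200,370,235]
    w=np.zeros_like(m);w[b[1]:b[3],b[0]:b[2]]=1
    P,u,v=pts(im,m&w);P=P[(P[:,2]>144)&(P[:,2]<158)]
    print(c,len(P),(P.min(0)+P.max(0))/2,P.min(0),P.max(0))
    if c=="top":
        cv2.imwrite("pics/c.png",cv2.resize(im["frame"][215:300,220:330,::-1],None,fx=6,fy=6,interpolation=cv2.INTER_CUBIC))
g,R=goal([520,30,260]);print(g,R)
E
```

```text
scene 215 [523.37801359  30.81763077 149.66686705] [500.55015969   8.2209758  144.47417335] [546.20586749  53.41428575 154.85956075]
top 375 [520.53633117  28.76409245 150.47255842] [497.20406612   5.47259768 144.07043257] [543.86859623  52.05558722 156.87468427]
[-20.34408524  20.50813885  -1.14720019] [[-9.62469898e-01 -2.71388459e-01 -1.09342252e-06]
 [-2.71388458e-01  9.62469896e-01  6.86154720e-05]
 [-1.75690609e-05  6.63370686e-05 -9.99999998e-01]]
```

View pics/c.png

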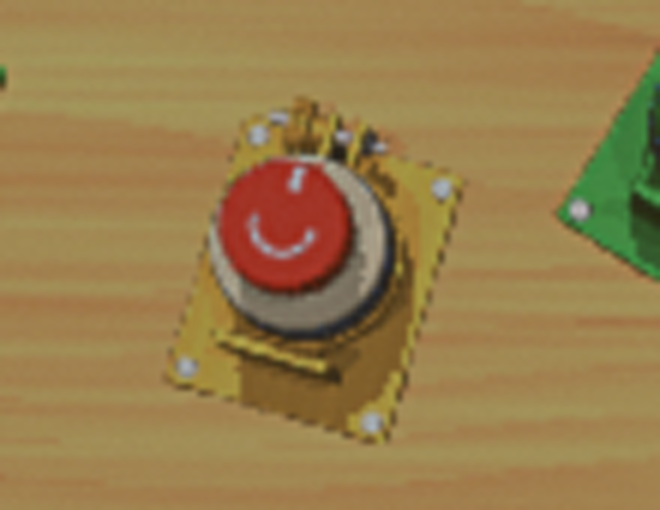

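The crop confirms it: a red cap with its pointer at about (296,178), on a white bottle in a brass bracket. It's centred near (522, 30). Moving to hover.

Call:
apply_moves:
  delta_rot:
    - [0,0,0]
    - [0,0,0]
    - [0,0,0]
    - [0,0,0]
    - [0,0,0]
    - [0,0,0]
    - [0,0,0]
    - [0,0,0]
    - [0,0,0]
    - [0,0,0]
    - [0,0,0]
    - [0,0,0]
    - [0,0,0]
    - [0,0,0]
    - [0,0,0]
    - [0,0,0]
    - [0,0,0]
    - [0,0,0]
    - [0,0,0]
    - [0,0,0]
  xyz:
    - [-1,1,-0.1]
    - [-1,1,-0.1]
    - [-1,1,-0.1]
    - [-1,1,-0.1]
    - [-1,1,-0.1]
    - [-1,1,-0.1]
    - [-1,1,-0.1]
    - [-1,1,-0.1]
    - [-1,1,-0.1]
    - [-1,1,-0.1]
    - [-1,1,0]
    - [-1,1,0]
    - [-1,1,0]
    - [-1,1,0]
    - [-1,1,0]
    - [-1,1,0]
    - [-1,1,0]
    - [-1,1,0]
    - [-1,1,0]
    - [-1,1,0]
  hand: [-1,-1,-1,-1,-1,-1,-1,-1,-1,-1,-1,-1,-1,-1,-1,-1,-1,-1,-1,-1]

```text
clock: 2.17
position: [515.7, 17.1, 256.6]
ee_rot: [-0.137, 0.991, 0.0, 0.0]
contact_force: [0.4, 0.1, 0.4]
gripper_width: 85.1
grasp_force: 0.0
```

```bash
cat >> h.py <<'E'
def wrist():
    s=arm.read_state();im=eyes.get_image("wrist");H=np.array(im["hand_eye"]);R=Ro.from_quat(s["ee_rot"]).as_matrix()
    Rw=R@H[:3,:3];tw=R@H[:3,3]+s["position"];im["R"]=Rw.T;im["t"]=-Rw.T@tw;return im,s
E
python3 - <<'E'
from h import *
im,s=wrist();print(s["position"],s["ee_rot"],s["clock"],s["joints"])
m=red(im);m=cv2.dilate(m.astype(np.uint8),np.ones((3,3)))>0
P,u,v=pts(im,m);k=(abs(P[:,2]-151)<4)&(np.hypot(P[:,0]-522,P[:,1]-30)<40);P=P[k];print(len(P),P.min(0),P.max(0))
if len(P)>50:
    h=cv2.convexHull(P[:,:2].astype(np.float32))
    print(cv2.minEnclosingCircle(h),np.median(P[:,2]))
    print(goal([522,30,255])[0])
cv2.imwrite("pics/d.png",im["frame"][:,:,::-1])
E
```

```text
[515.68183793  17.14657596 256.64501841] [-1.37181538e-01  9.90545868e-01  4.76458179e-05  3.26913681e-04] 2.1667 [ 3.48152270e-01  1.79707096e-01 -2.14658032e-01  4.70781435e-05
 -1.17577189e+00 -1.64373571e+00]
1907 [496.78369615   9.83882771 147.02916417] [540.07885493  52.15814236 153.78587726]
((518.9049072265625, 29.550264358520508), 22.997570037841797) 151.521311553532
[-0.20714487  0.3119524   0.04889562]
```

View pics/d.png

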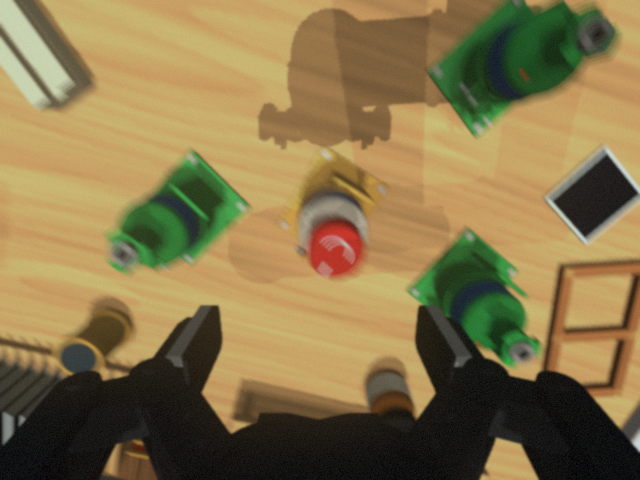

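The wrist view shows the red cap at (336,248) and the green bottles well off to the sides. I'll centre over it, go lower and re-measure at rest.

Call:
apply_moves:
  delta_rot:
    - [0,0,0]
    - [0,0,0]
    - [0,0,0]
    - [0,0,0]
    - [0,0,0]
    - [0,0,0]
  xyz:
    - [-0.16,0.22,0.5]
    - [-0.16,0.21,0.5]
    - [0,0,0.5]
    - [0,0,0.5]
    - [0,0,0]
    - [0,0,0]
  hand: [-1,-1,-1,-1,-1,-1]

```text
clock: 2.72
position: [519.8, 27.8, 206.1]
ee_rot: [-0.137, 0.991, -0.0, -0.001]
contact_force: [-0.2, 0.3, 0.3]
gripper_width: 85.5
grasp_force: 0.0
```

```bash
python3 - <<'E'
from h import *
im,s=wrist();print(s["position"],s["ee_rot"],s["clock"])
m=red(im);m=cv2.dilate(m.astype(np.uint8),np.ones((3,3)))>0
P,u,v=pts(im,m);k=(abs(P[:,2]-151)<3)&(np.hypot(P[:,0]-522,P[:,1]-30)<40);P=P[k];print(len(P),P.min(0),P.max(0))
h=cv2.convexHull(P[:,:2].astype(np.float32))
c,r=cv2.minEnclosingCircle(h);print(c,r,np.median(P[:,2]),np.quantile(P[:,0],[.02,.98]).mean(),np.quantile(P[:,1],[.02,.98]).mean(),circ(h[:,0])) 
print(goal([c[0],c[1],122])[0])
E
```

```text
[519.77275946  27.75672852 206.14695986] [-1.37035391e-01  9.90565976e-01 -2.45265646e-04 -5.37554489e-04] 2.7167
3514 [496.48553986   6.42682425 148.00005037] [541.77832347  51.9840931  153.67894475]
(518.9011840820312, 29.409229278564453) 23.303560256958008 151.57157233535003 518.312858256558 29.051496475955567 (array([519.14017342,  29.1685648 ]), np.float64(22.767876801298755))
[0.04023556 0.0777854  3.39683194]
```

Call:
apply_moves:
  delta_rot:
    - [0,0,0]
    - [0,0,0]
    - [0,0,0]
    - [0,0,0]
    - [0,0,0]
    - [0,0,0]
    - [0,0,0]
    - [0,0,0]
    - [0,0,0]
    - [0,0,0]
    - [0,0,0]
    - [0,0,0]
    - [0,0,0]
    - [0,0,0]
    - [0,0,0]
    - [0,0,0]
  xyz:
    - [0,0.06,0.6]
    - [0,0,0.6]
    - [0,0,0.6]
    - [0,0,0.6]
    - [0,0,0.6]
    - [0,0,0.6]
    - [0,0,0]
    - [0,0,0]
    - [0,0,0]
    - [0,0,0]
    - [0,0,0]
    - [0,0,0]
    - [0,0,0]
    - [0,0,0]
    - [0,0,0]
    - [0,0,0]
  hand: [-1,-1,-1,-1,-1,-1,-1,-0.3,0.2,1,1,1,1,1,1,1]

```text
clock: 4.1
position: [520.4, 29.5, 117.0]
ee_rot: [-0.137, 0.991, 0.0, 0.001]
contact_force: [1.0, -0.1, 4.9]
gripper_width: 45.0
grasp_force: 60.7
```

Call:
apply_moves:
  delta_rot:
    - [0,0,0]
    - [0,0,0]
    - [0,0,0]
    - [0,0,0]
    - [0,0,0]
  xyz:
    - [0,0,0.07]
    - [0,0,0.07]
    - [0,0,0.06]
    - [0,0,0]
    - [0,0,0]
  hand: [1,1,1,1,1]

```text
clock: 4.52
position: [520.4, 29.5, 112.4]
ee_rot: [-0.137, 0.991, -0.0, 0.001]
contact_force: [-0.5, 0.1, 8.7]
gripper_width: 44.9
grasp_force: 61.4
```

Call:
apply_moves:
  delta_rot:
    - [0,0,0]
    - [0,0,-0.4]
    - [0,0,-0.4]
    - [0,0,-0.4]
    - [0,0,-0.4]
    - [0,0,-0.4]
    - [0,0,0]
  xyz:
    - [0,0,0.03]
    - [0,0,0]
    - [0,0,0]
    - [0,0,0]
    - [0,0,0]
    - [0,0,0]
    - [0,0,0]
  hand: [1,1,1,1,1,1,1]

```text
clock: 5.1
position: [520.7, 29.5, 112.0]
ee_rot: [-0.241, 0.971, -0.0, 0.001]
contact_force: [-0.7, 0.9, 9.9]
gripper_width: 44.9
grasp_force: 61.4
```

```bash
python3 - <<'E'
from h import *
s=arm.read_state();print(s["position"],s["contact_force"],s["wrist_torque"],Ro.from_quat(s["ee_rot"]).as_euler("zyx",degrees=True),s["joints"])
im=eyes.get_image("top");im2,_=wrist()
a=cv2.resize(im["frame"][215:300,220:330,::-1],None,fx=3,fy=3,interpolation=cv2.INTER_CUBIC)
b=im2["frame"][200:455,100:550,::-1]
cv2.imwrite("pics/e.png",np.hstack([a,b]))
E
```

```text
[520.71148749  29.49221528 112.01261072] [-0.68539007  0.9122954   9.90334688] [-0.02527936  0.12364083  0.05153946] [ 1.52128881e+02  1.61629686e-01 -1.79993443e+02] [ 3.68528421e-01  3.32645299e-01 -4.09131022e-01  1.23661161e-03
 -8.26347594e-01 -1.45371878e+00]
```

View pics/e.png

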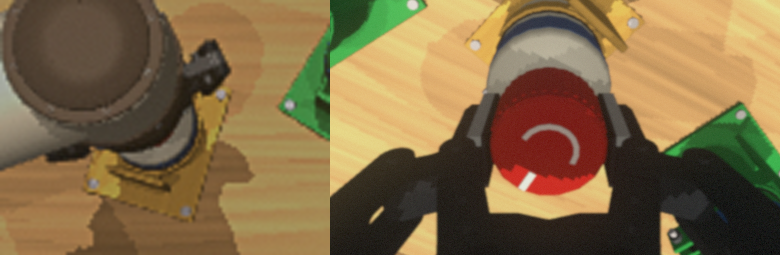

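The wrist view shows the cap firmly between the pads, with the pointer at (527,182). There's little torque, so it is turning with the gripper. About 58° remains.

Call:
apply_moves:
  delta_rot:
    - [0,0,-0.5]
    - [0,0,-0.5]
    - [0,0,-0.5]
    - [0,0,-0.5]
    - [0,0,-0.5]
    - [0,0,-0.5]
    - [0,0,-0.5]
    - [0,0,-0.5]
    - [0,0,-0.5]
    - [0,0,-0.5]
    - [0,0,-0.5]
    - [0,0,-0.5]
    - [0,0,-0.5]
    - [0,0,-0.5]
    - [0,0,-0.5]
    - [0,0,-0.5]
    - [0,0,-0.5]
    - [0,0,-0.5]
    - [0,0,-0.5]
    - [0,0,0]
  xyz:
    - [0,0,0]
    - [0,0,0]
    - [0,0,0]
    - [0,0,0]
    - [0,0,0]
    - [0,0,0]
    - [0,0,0]
    - [0,0,0]
    - [0,0,0]
    - [0,0,0]
    - [0,0,0]
    - [0,0,0]
    - [0,0,0]
    - [0,0,0]
    - [0,0,0]
    - [0,0,0]
    - [0,0,0]
    - [0,0,0]
    - [0,0,0]
    - [0,0,0]
  hand: [1,1,1,1,1,1,1,1,1,1,1,1,1,1,1,1,1,1,1,1]

```text
clock: 6.87
position: [521.0, 29.7, 112.0]
ee_rot: [-0.675, 0.738, -0.001, 0.001]
contact_force: [0.0, -0.3, 9.1]
gripper_width: 45.0
grasp_force: 61.3
```

```bash
python3 - <<'E'
from h import *
s=arm.read_state();R=Ro.from_quat(s["ee_rot"]).as_matrix();print(s["position"],s["contact_force"],s["wrist_torque"],np.degrees(np.arctan2(R[1,0],R[0,0]))%360-195.7)
im2,_=wrist();cv2.imwrite("pics/f.png",im2["frame"][200:455,100:550,::-1])
E
```

```text
[521.02600352  29.68234326 112.04294218] [ 0.04296264 -0.27430223  9.13474017] [0.13092486 0.02296453 0.02051669] 69.19244185929062
```

View pics/f.png

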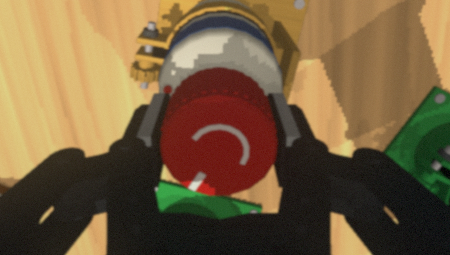

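The pointer at (197,182) hasn't shifted in the gripper, so the cap has turned about 69°. Lifting straight up.

Call:
apply_moves:
  delta_rot:
    - [0,0,0]
    - [0,0,0]
    - [0,0,0]
    - [0,0,0]
    - [0,0,0]
    - [0,0,0]
  xyz:
    - [0,0,-0.1]
    - [0,0,-0.1]
    - [0,0,-0.1]
    - [0,0,-0.1]
    - [0,0,0]
    - [0,0,0]
  hand: [1,1,1,1,1,1]

```text
clock: 7.42
position: [518.8, 29.2, 119.7]
ee_rot: [-0.674, 0.739, 0.001, -0.001]
contact_force: [-0.0, 0.5, 0.6]
gripper_width: 44.6
grasp_force: 61.1
```

Call:
apply_moves:
  delta_rot:
    - [0,0,0]
    - [0,0,0]
    - [0,0,0]
    - [0,0,0]
    - [0,0,0]
    - [0,0,0]
    - [0,0,0]
    - [0,0,0]
    - [0,0,0]
    - [0,0,0]
    - [0,0,0]
    - [0,0,0]
    - [0,0,0]
    - [0,0,0]
  xyz:
    - [0,0,-0.15]
    - [0,0,-0.2]
    - [0,0,-0.2]
    - [0,0,-0.2]
    - [0,0,-0.2]
    - [0,0,-0.2]
    - [0,0,-0.2]
    - [0,0,-0.2]
    - [0,0,-0.2]
    - [0,0,-0.15]
    - [0,0,0]
    - [0,0,0]
    - [0,0,0]
    - [0,0,0]
  hand: [1,1,1,1,1,1,1,1,1,1,1,1,1,1]

```text
clock: 8.58
position: [519.3, 29.3, 167.7]
ee_rot: [-0.674, 0.739, 0.0, -0.0]
contact_force: [0.3, -0.9, -0.3]
gripper_width: 44.8
grasp_force: 61.8
```

```bash
python3 - <<'E'
from h import *
s=arm.read_state();print(s["position"],s["ee_rot"],s["contact_force"],s["gripper_width"],s["grasp_force"],s["clock"],abs(s["joint_vel"]).max())
im=eyes.get_image("scene");i2,_=wrist()
a=cv2.resize(im["frame"][170:290,310:410,::-1],(425,510),interpolation=cv2.INTER_CUBIC)
b=cv2.resize(i2["frame"][200:455,160:480,::-1],(320,255));b=np.vstack([b,0*b])
cv2.imwrite("pics/g.png",np.hstack([a,b]))
m=red(im);m[:,:310]=0;m[:,410:]=0;m[:150]=0;m[300:]=0
P,u,v=pts(im,m);P=P[(abs(P[:,0]-520)<35)&(abs(P[:,1]-30)<35)];print(len(P),P.min(0),P.max(0))
E
```

```text
[519.32219573  29.29069948 167.70179961] [-6.73899591e-01  7.38822840e-01  1.97625065e-04 -3.37223740e-04] [ 0.3219909  -0.88893176 -0.33157602] 44.84498605254798 61.772061847150326 8.5833 0.0015923086042388128
105 [502.79438637   8.42280117 175.03620882] [546.59200601  53.42352169 202.95218598]
```

View pics/g.png

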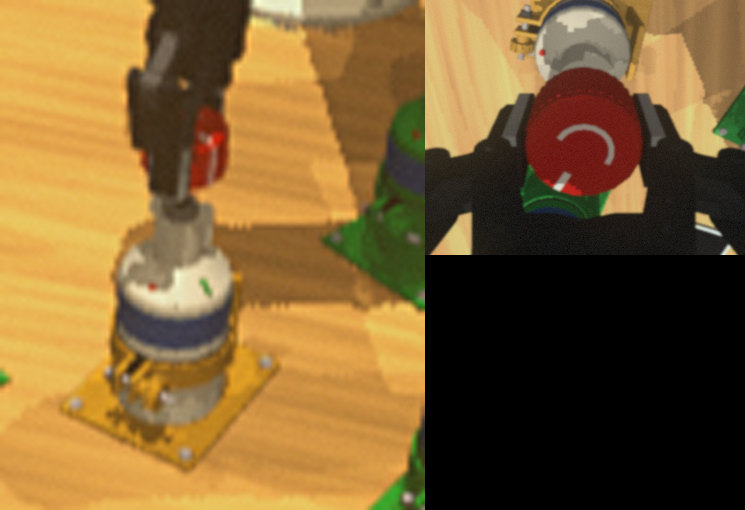

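The bare neck shows at (180,215). The cap is held level about 33 mm above it at (205,150), on the bottle's axis and still.

```bash
python3 -c "
from bench import arm
print(arm.job_done())"
```

```text
the job is handed in; nothing more can be done
None
```

The white bottle is open: I pressed the red cap down, turned it about 69° counter-clockwise and lifted it straight off. The gripper still holds it level and still, about 33 mm above the bottle's mouth, and the job was handed in at about 9 s on the robot's clock, with no verdict returned.

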